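# Flip the stop down and seat a tube rack in the reader lane

## Task

Swing the red stop flag of the tube reader all the way down into the lane, then slide the orange tube rack along the fence until it lies flat against the fence and home against the rubber tip of the stop. Feel for the stop, whose screw setting is not known, and settle the rack on it with a firm press of about 7 N more than it takes to slide it: under 4 N it is not seated, and over 14 N shoves the clamped stop block out of place. Leave the other things on the bench alone and finish clear of everything.

Things in the scene. Friction and masses are not known exactly. Their poses are not given: they have to be found in the camera images.
- reader: fixed tube reader: white housing (x -95..+95, y -205..+255 mm) with an aluminium deck 40 mm above the bench. Origin on the bench under the lane; x across the lane away from the robot, y along it. The rack enters at the +y end and is pushed towards -y. Robot-side guide rail, 12 mm high above the deck, inner face x = -56 mm, y -150..+25, then flaring out to x = -68 mm at y = +52 mm.
- fence_face (a point): middle of the inner (robot-side) face of the fence, a straight aluminium bar along the reader's y on the far side of the lane, 28 mm high above the deck, y -195..+245 mm. Axes as the reader's. This face lies at reader x = +43 mm.
- roller_spot (a point): top of the blue roller, 18 mm across, on the robot side of the lane (its dark bracket: x -90..-66, y -40..0, up to z 66 mm in reader axes). It is sprung and stands 4 mm into the rack's way: it presses the rack to the fence with 2.5 to 5 N. Pushing the rack in past it takes up to about 10 N; from then on the rack drags with 1 to 7 N. The drag holds it where it is left.
- stop_carriage: dark stop block, 40 mm long, clamped on the fence: it slips along it if pushed with over 14 N. Axes as the reader's; origin at reader x = +55.5, z = 40 mm, at the y of the flag's middle (reader y -128..-104 mm, differs each time). The flag's hinge axis runs along y, 44 mm above this origin. Block and hinge lugs reach z = 91 mm, x +37..+87 mm in reader axes. It carries flag, screw and tip.
- stop_flag (a joint): angle of the red stop flag, rad: 0 = fully down, level across the lane, on a solid rest; starts up at 1.4 to 1.75 (1.57 = standing straight up above the fence). It swings down towards the robot (-x). The hinge is stiff (0.15 N m) and stays where it is left.
- flag_tab (a point): middle of the top face of the black finger tab at the flag's free end, 94 mm from the hinge axis: 26 mm wide (along y), 22 mm long, 7 mm thick. The top faces the far side (+x) while the flag is up. The red arm between hinge and tab is 22 mm wide, 10 mm thick, its middle plane through the hinge axis; when down, its top is 89 mm above the bench.
- stop_face (a point): point on the +y face of the flag's stop plate (55 mm wide, hanging 37 mm below the hinge axis) where the stop screw comes out; flag down: reader x = 0, 62 mm above the bench. The screw's black rubber tip, 11 mm across, stands 4 to 30 mm out of this face towards +y set differently each time and not measured. The rubber gives 1 mm per 8 N.
- rack_center (a point): centre of the orange 96-tube rack with blue and white caps: 85.5 mm (x) by 127.8 mm (y, along the lane), 42 mm high (solid body 34 mm), corners of 6 mm radius, 0.25 to 0.45 kg. This point is half-way up, 21 mm above the deck. It starts on the deck near the lane's +y end, up to 17 mm off the fence, up to 0.12 rad askew. Flush with the fence its centre is at reader x = 0.
- tip_box: bystander: closed green pipette-tip box, 82 x 120 x 70 mm, origin at the middle of its underside
- reagent: bystander: amber glass jar with white cap, 60 mm across, 115 mm high, origin at the middle of its underside
- wash_bottle: bystander: white wash bottle with red top and spout, 68 mm across, 195 mm high, origin at the middle of its underside
Things that resemble listed ones, but are neither listed nor needed, are in the scene too. Leave any green or purple look-alike of the part that bears rack_center alone.

How it is judged:
By the outcome, as a careful person would: the job done as asked, in the order asked, and still so for the second after the job is handed in, with the robot touching nothing.
It also fails if it takes over 70 s, if anything falls off the work surface, if the arm or the gripper's body presses on something with over 40 N, if the wrist force passes 120 N, or if a joint passes its speed limit or range.

## Robot

A 7-joint arm with a two-finger parallel gripper is mounted at the origin on the work surface. World frame = base frame: x ahead of the robot, y to its left, z up, the work surface at z = 0. Lengths are in m, angles in rad, forces in N, time in s.
With the tool pointing down it reaches from about 0.35 to 0.9 m from the base axis. Payload 19.9 kg.
Tool frame: the origin (TCP) lies midway between the tips of the shut fingers; the grasp point (between the pads) lies 19 mm behind it (env.pinch_z is the distance from the TCP to the grasp point, in m); y points along the fingers, x is the direction in which the jaws open and shut, and the axes are right-handed (so a half turn about y gives the same grasp; the last joint's range is limited). The gripper opens to 94 mm and grips with 3 to 60 N. Pads are 16 mm wide; open, the fingers measure 119 mm over their backs; the gripper's body (75 mm by 177 mm) begins 78 mm behind the grasp point.
Start: joints at [-0.042, 0.417, -0.01, 1.614, 0.005, 1.111, -0.053], TCP at [0.625, 0, 0.205] pointing down, gripper open.
Joint ranges: [-2.81, 2.81], [-0.39, 2.02], [-1.27, 1.25], [0.06, 2.57], [-1.19, 4.33], [0.19, 2], [-2.82, 2.82]. Speed limits (rad/s): [1.89, 1.89, 2.39, 2.39, 3.01, 3.01, 3.01].

## Interface

Orientations are given as a unit quaternion [x, y, z, w].
In Python, from plant import sensors, get_image, sign_off, env gives the robot as it stands. The module is installed in compiled form; this text tells all that it offers.
- The arm moves only by the tool jog_arm, never from a script. Its argument "steps" is a list that holds one entry, the list of rows, each a list of 5 numbers: the opening, from -1 (shut) to 1 (fully open), so that 0 is half open, then the shift along the tool's x, y, z in m, then the turn about the tool's y in degrees. In form: [[[hand, x, y, z, roll], ...]]. A call has 1 to 10 rows; each row is the pose to reach, as a shift and turn from the pose commanded when the call began, along the tool's axes at that moment; what a row does not reach only later rows make up. A row lasts 1/8 s, in which the tool goes at most 62.5 mm and 10.7 degrees, less where a joint would pass 70% of its speed; a pose out of reach is approached as far as the arm can. A call with a gripper value outside its range is refused whole. The fingers move at their own pace and stop on an object; "grip_force" is the grip in N (left out, the last holds). Time passes only in rows, so rows that repeat a pose let the fingers close. It gives the time, the measured TCP pose, the force and the opening at its end, in the units of the state.
- sensors.get_state(): the state, without advancing time (a new reading comes with each control period).
- get_image(name): name is "scene" or "side" or "wrist"; returns a dict with "img" (400x640x3 uint8, blue, green, red), "K" (3x3 intrinsics, pixels), "rvec" (rotation vector, rad) and "tvec" (3), from world to camera coordinates, as OpenCV has them; the wrist camera has in their place "hand_eye" (4x4, takes a point from camera to tool coordinates, whose origin is the TCP and whose axes are the tool frame's). Camera axes: x right, y down, z forward; pixel columns grow to the right and rows downward; lengths in m; the calibration is good to about 2 mm. A picture is of the moment at which its call begins: read the wrist's pose just before it. There is no depth.
- sign_off(): hands the job in, once; it reports no verdict.
The state is a dict: "time_s": time; "q": joint angles; "joint_vel": joint speeds; "joint_efforts": joint torques, N m; "position": TCP position; "orientation": TCP orientation; "force": force on the tool from outside, world axes, zero at the start; "moment": the same for the moment, N m; "grip_width": opening from 0.0 (shut) to 1.0 (fully open).
Only numpy, scipy, OpenCV 4.12 (cv2) and the standard library are available. Lean on these libraries where they do the work, as an engineer would, in place of code of your own. Each camera call takes 0.05 s, during which the arm holds its last target. There are 200 camera calls.

## Working session

There is one attempt and no reset: what is moved stays moved. The work goes in short steps, Python scripts to look and compute and a tool call to move; the robot and the scene stay as the last step left them, time stands still between calls to the robot, and variables do not carry over. Pictures are saved under pics/ and viewed, about 8 in all and at most 12, crops included, and the job is handed in when it is done.

Besides the shell and the picture viewer there is one more tool, called after "Emit:" by a JSON object that holds its "op" and its "data", one argument or row to a line. jog_arm: Moves the arm, as the interface text tells. Its arguments: {"type":"object","properties":{"steps":{"type":"array"},"grip_force":{"type":"number"}},"required":["steps"]}

```bash
mkdir -p pics; cat > h.py <<'E'
import numpy as np, cv2
from plant import sensors, get_image, sign_off, env
from scipy.spatial.transform import Rotation as R
def cam(name):
    s=sensors.get_state(); d=get_image(name)
    if name=="wrist":
        T=np.eye(4);T[:3,:3]=R.from_quat(s["orientation"]).as_matrix();T[:3,3]=s["position"]
        M=T@np.array(d["hand_eye"])
        d["Rwc"]=M[:3,:3]; d["c"]=M[:3,3]
    else:
        Rc=cv2.Rodrigues(np.array(d["rvec"],float))[0]; d["Rwc"]=Rc.T; d["c"]=-Rc.T@np.array(d["tvec"],float).ravel()
    return d
def ray(d,u,v):
    return d["Rwc"]@np.linalg.inv(np.array(d["K"]))@np.array([u,v,1.])
def onz(d,u,v,z):
    r=ray(d,u,v); return d["c"]+r*(z-d["c"][2])/r[2]
def proj(d,p):
    q=np.array(d["K"])@(np.array(d["Rwc"]).T@(np.array(p)-d["c"])); return q[:2]/q[2]
def tri(a,ua,b,ub):
    r1=ray(a,*ua);r2=ray(b,*ub);A=np.c_[r1,-r2];t=np.linalg.lstsq(A,b["c"]-a["c"],rcond=None)[0]
    p,q=a["c"]+t[0]*r1,b["c"]+t[1]*r2; return (p+q)/2,np.linalg.norm(p-q)
E
python3 - <<'E'
from h import *
import pickle
D={n:cam(n) for n in("scene","side","wrist")}
pickle.dump({k:{a:np.array(b) for a,b in v.items()} for k,v in D.items()},open("d0.pkl","wb"))
for n in D: cv2.imwrite(f"pics/{n}0.png",D[n]["img"]); print(n,D[n]["c"].round(3),D[n]["Rwc"][:,2].round(2))
s=sensors.get_state();print(s, env.pinch_z, R.from_quat(s["orientation"]).as_matrix().round(3))
E
```

```text
scene [1.533 0.043 0.956] [-0.73 -0.03 -0.68]
side [-0.197 -1.074  1.224] [ 0.44  0.63 -0.64]
wrist [0.625 0.065 0.383] [-0.   -0.23 -0.97]
{'time_s': 0.15, 'q': array([-0.04149552,  0.41782022, -0.01031349,  1.6140042 ,  0.00470836,
        1.11072112, -0.05300958]), 'joint_vel': array([ 0.00051364, -0.00217721,  0.00032233, -0.00253205, -0.00048926,
       -0.00106802, -0.00030575]), 'joint_efforts': array([ 7.99236568e-04, -8.51532197e+01,  6.39362633e-01, -4.26137459e+01,
       -4.88919730e-02,  1.71691604e-02,  1.51774425e-04]), 'position': array([ 6.24717592e-01, -7.51723132e-06,  2.04992665e-01]), 'orientation': array([ 7.07135403e-01, -3.24928530e-04, -3.29717212e-04, -7.07078007e-01]), 'force': array([ 0.75662588, -0.068861  ,  0.0112607 ]), 'moment': array([ 0.01844623, -0.03732095,  0.01183948]), 'grip_width': 1.0024149566780673} 0.0188 [[ 1.    -0.001 -0.   ]
 [ 0.    -0.     1.   ]
 [-0.001 -1.    -0.   ]]
```

View pics/scene0.png

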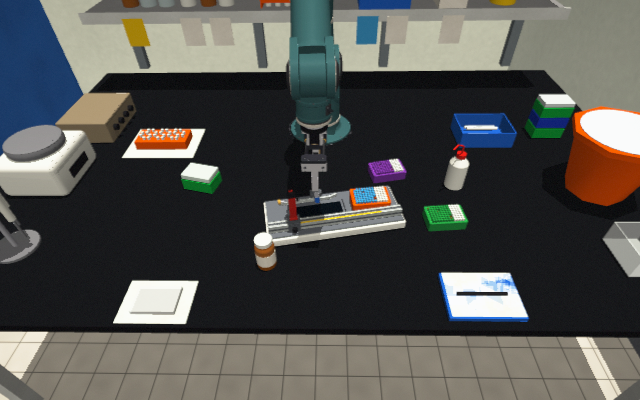

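View pics/side0.png

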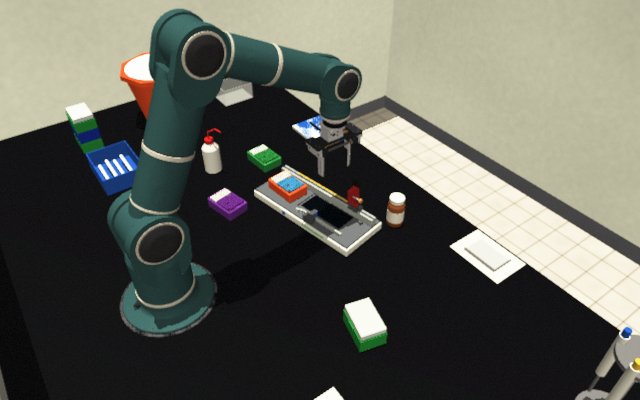

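The scene view shows the reader at about (335,215), with the orange, blue and white capped rack on its deck at (370,197) and the red flag standing at (293,207). Other rack-like things are the orange one on paper (163,139), the purple one (387,170) and the green one (445,217). Only the one at (370,197) is on the deck with blue and white caps. In the side view that rack is at (288,185) and the flag at (354,195). An enlarged crop will confirm this.

```bash
python3 - <<'E'
import cv2
a=cv2.imread("pics/scene0.png")[175:255,250:420];b=cv2.imread("pics/side0.png")[155:260,245:390]
a=cv2.resize(a,(680,320),interpolation=cv2.INTER_CUBIC)
cv2.imwrite("pics/c1.png",a)
w=cv2.imread("pics/wrist0.png"); cv2.imwrite("pics/c2.png",w)
cv2.imwrite("pics/c3.png",cv2.resize(b,None,fx=5,fy=5,interpolation=cv2.INTER_CUBIC))
E
```

```text
(no output)
```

View pics/c1.png

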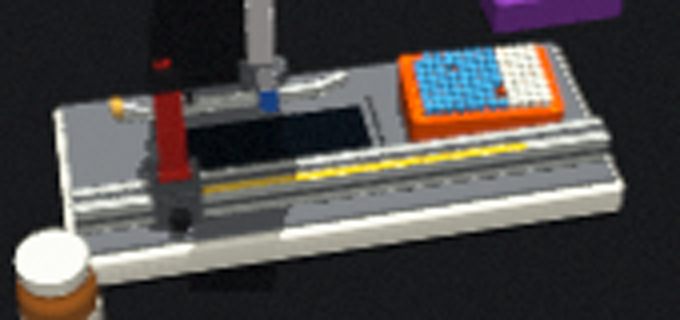

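View pics/c2.png

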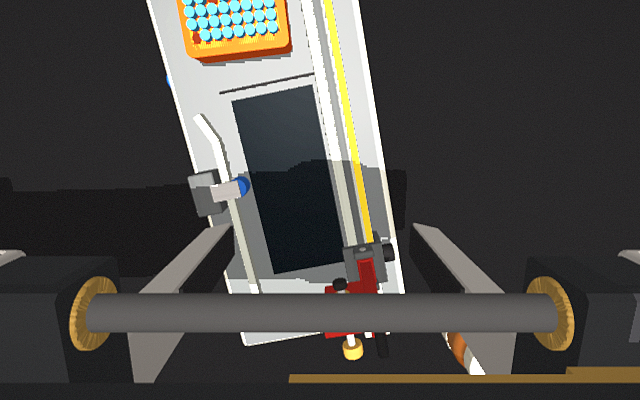

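The crop confirms the rack: orange with blue and white caps, on the deck at the +y end and off the fence. In the wrist view the housing's left edge runs (148,0) to (246,345), the right edge (358,0) to (405,295), the roller is at (243,187), the flag block at (365,262) and the rack's near end at about (238,50).

```bash
cat >> h.py <<'E'
def inreader(P):  # world -> reader
    o,yaw=np.load("pose.npy")[:2],np.load("pose.npy")[2]
    c,s=np.cos(yaw),np.sin(yaw); P=np.array(P); return np.r_[np.array([[c,s],[-s,c]])@(P[:2]-o),P[2:]]
def toworld(p):
    o,yaw=np.load("pose.npy")[:2],np.load("pose.npy")[2]
    c,s=np.cos(yaw),np.sin(yaw); p=np.array(p); return np.r_[np.array([[c,-s],[s,c]])@p[:2]+o,p[2:]]
E
python3 - <<'E'
from h import *
import pickle
D=pickle.load(open("d0.pkl","rb")); w=D["wrist"]; s=D["scene"]
g=w["img"].min(2).astype(float)
def edge(rows,u0f,sgn):
    P=[]
    for v in rows:
        u0=u0f(v); x=np.arange(int(u0)-9,int(u0)+10); d=sgn*np.diff(g[v,x]); i=d.argmax()
        if d[i]>40: P.append(onz(w,x[i]+.5,v,.04))
    P=np.array(P); l=cv2.fitLine(P[:,:2].astype(np.float32),cv2.DIST_HUBER,0,.01,.01).ravel()
    if l[1]<0:l[:2]*=-1
    print(len(P),"yaw deg",np.degrees(np.arctan2(-l[0],l[1])),l[2:]); return l
a=edge(range(5,340,4),lambda v:148+98*v/345,1)
b=edge(range(5,220,4),lambda v:358+47*v/295,-1)
yaw=np.arctan2(-a[0],a[1]); n=np.array([np.cos(yaw),np.sin(yaw)])
print("width",(b[2:]-a[2:])@n)
t=np.array([-np.sin(yaw),np.cos(yaw)])
end=onz(w,246,345,.04)
mid=((a[2:]+b[2:])/2@n)
for nm,p in(("wrist end",end),("scene TL",onz(s,263.75,202.5,.04)),("scene BR",onz(s,405.5,221,.04))):
    print(nm,p.round(4),"along",p[:2]@t,"across",p[:2]@n-mid)
o=n*mid+t*(end[:2]@t+.205); np.save("pose.npy",np.r_[o,yaw]); print("origin",o,np.degrees(yaw))
print("roller",inreader(onz(w,243,187,.06)).round(4))
m=cv2.inRange(cv2.cvtColor(w["img"],cv2.COLOR_BGR2HSV),(15,150,150),(35,255,255))
for nm,q in(("wash",(456,186)),("jar",(266,266)),("green",(445,226)),("purple",(387,177))): print(nm,onz(s,*q,0).round(3),inreader(onz(s,*q,0)).round(3))
E
```

```text
60 yaw deg 11.346874 [0.50062895 0.00475026]
54 yaw deg 11.325886 [0.67602926 0.06524549]
width 0.18387428
wrist end [ 0.5412 -0.1846  0.04  ] along -0.2874715177010163 across -0.089413157816157
scene TL [ 0.5517 -0.1855  0.04  ] along -0.290387328441075 across -0.07933519907177566
scene BR [0.6391 0.2925 0.04  ] along 0.16101567288697755 across 0.10041610972413839
origin [0.58853223 0.0339855 ] 11.346874
roller [-0.0436 -0.0278  0.06  ]
wash [0.416 0.518 0.   ] [-0.074  0.509  0.   ]
jar [ 0.796 -0.152  0.   ] [ 0.166 -0.223  0.   ]
green [0.623 0.433 0.   ] [0.112 0.384 0.   ]
purple [ 0.362  0.266 -0.   ] [-0.176  0.272 -0.   ]
```

```bash
python3 - <<'E'
from h import *
import pickle
D=pickle.load(open("d0.pkl","rb")); w=D["wrist"]; s=D["scene"]
print("block w",inreader(onz(w,365,262,.088)).round(4))
h=cv2.cvtColor(s["img"],cv2.COLOR_BGR2HSV); m=cv2.inRange(h,(0,120,60),(6,255,255))|cv2.inRange(h,(174,120,60),(180,255,255))
m[:, :275]=0;m[:,310:]=0;m[:185]=0;m[235:]=0
ys,xs=np.nonzero(m)
for r in np.unique(ys): print(r,xs[ys==r].min(),xs[ys==r].max(),end="; ")
# ray at plane reader x=0.0555
import math
for u,v in((292,198),(293,218)):
    d=ray(s,u,v);c=inreader(s["c"]);p=inreader(s["c"]+d);t=(.0605-c[0])/(p[0]-c[0]);print("at hinge plane",(c+t*(p-c)).round(4))
print("tgt",toworld([.12,-.116,.2]).round(4), "over rack",toworld([0,.05,.25]).round(4))
E
```

```text
block w [ 0.0544 -0.1115  0.088 ]
190 288 292; 191 288 292; 192 289 289; 198 290 295; 199 288 294; 200 289 294; 201 289 295; 202 289 295; 203 289 295; 204 289 295; 205 289 295; 206 289 295; 207 289 296; 208 289 296; 209 289 296; 210 289 296; 211 289 296; 212 289 296; 213 290 296; 214 290 296; 215 290 296; 216 289 297; 217 289 297; 218 290 297; 219 290 297; 220 290 292; at hinge plane [ 0.0605 -0.1182  0.1703]
at hinge plane [ 0.0605 -0.1205  0.0851]
tgt [ 0.729  -0.0561  0.2   ] over rack [0.5787 0.083  0.25  ]
```

Emit:
{"op": "jog_arm", "data": {
  "steps": [
    [[-1,0.05,-0.02,-0.025,-6],[-1,0.104,-0.02,-0.055,-11.35],[-1,0.104,-0.02,-0.055,-11.35],[-1,0.104,-0.02,-0.055,-11.35],[-1,0.104,-0.02,-0.055,-11.35]]
  ],
  "grip_force": 20
}}

```text
time_s: 0.78
position: [0.7284, -0.0541, 0.2259]
orientation: [-0.704, -0.07, 0.07, 0.704]
force: [0.2, 1.0, 0.1]
grip_width: 0.503
```

```bash
python3 - <<'E'
from h import *
d=cam("wrist"); s=sensors.get_state(); print(inreader(s["position"]).round(4),R.from_quat(s["orientation"]).as_matrix().round(3)[:,0],s["time_s"],s["force"],s["grip_width"])
import pickle; pickle.dump({k:np.array(v) for k,v in d.items()},open("d1.pkl","wb"))
cv2.imwrite("pics/w1.png",d["img"])
E
```

```text
[ 0.1199 -0.1139  0.2261] [0.98  0.197 0.   ] 0.825 [-0.68758384  0.07148417  0.87485967] 0.4621601651285089
```

View pics/w1.png

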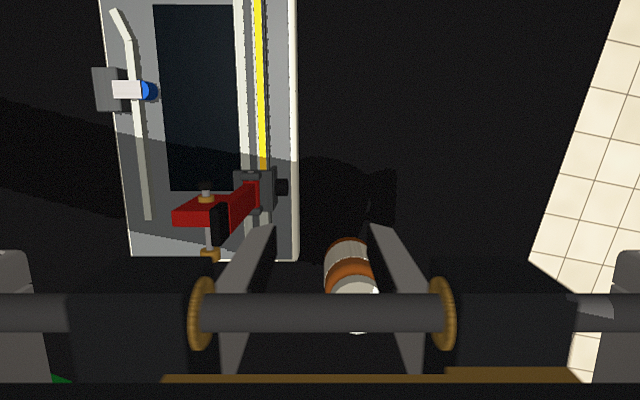

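The wrist view shows the flag up: red arm from (250,190) to the black tab at (219,222), screw with brass knob at (209,255), and the jar clear at (350,275).

```bash
python3 - <<'E'
from h import *
import pickle
d=pickle.load(open("d1.pkl","rb"))
for z in(.165,.18,.188):
  print(z,[inreader(onz(d,*q,z)).round(4)[:2] for q in((229,204),(228,240),(211,204),(212,243))])
for q in((234,171),(276,171),(276,209),(234,209)): print(inreader(onz(d,*q,.09)).round(4))
print(inreader(onz(d,204,220,.1)).round(4))
E
```

```text
0.165 [array([ 0.055 , -0.1106]), array([ 0.0527, -0.1372]), array([ 0.0424, -0.1106]), array([ 0.0411, -0.1395])]
0.18 [array([ 0.059 , -0.1068]), array([ 0.0569, -0.1317]), array([ 0.0472, -0.1068]), array([ 0.046 , -0.1339])]
0.188 [array([ 0.0612, -0.1047]), array([ 0.0591, -0.1288]), array([ 0.0498, -0.1047]), array([ 0.0486, -0.1309])]
[ 0.0411 -0.0992  0.09  ]
[ 0.0788 -0.0991  0.09  ]
[ 0.0779 -0.1345  0.09  ]
[ 0.0391 -0.1346  0.09  ]
[ 0.0142 -0.1421  0.1   ]
```

Emit:
{"op": "jog_arm", "data": {
  "steps": [
    [[-1,-0.01,0.03,-0.004,0],[-1,-0.02,0.061,-0.004,0],[-1,-0.02,0.061,-0.004,0],[-1,-0.02,0.061,-0.004,0]]
  ]
}}

```text
time_s: 1.32
position: [0.7109, -0.0624, 0.1662]
orientation: [0.704, 0.071, -0.069, -0.704]
force: [1.1, -1.2, 0.7]
grip_width: 0.037
```

```bash
cat > st.py <<'E'
from h import *
s=sensors.get_state(); f=inreader(s["force"]+np.r_[np.load("pose.npy")[:2],0])
print("reader pos mm",(1000*inreader(s["position"])).round(1),"F reader",f.round(1),"t",round(s["time_s"],2),"g",round(s["grip_width"],3))
E
python3 st.py
```

```text
reader pos mm [ 101.  -118.6  166.2] F reader [ 0.8 -1.3  0.7] t 1.32 g 0.037
```

Emit:
{"op": "jog_arm", "data": {
  "steps": [
    [[-1,-0.029,-0.006,0,0],[-1,-0.043,-0.005,0,0],[-1,-0.059,-0.002,0,0],[-1,-0.074,0.004,0,0],[-1,-0.086,0.012,0,0],[-1,-0.097,0.022,0,0],[-1,-0.107,0.035,0,0],[-1,-0.113,0.047,0,0],[-1,-0.118,0.06,0,0],[-1,-0.119,0.068,0,0]]
  ]
}}

```text
time_s: 2.58
position: [0.593, -0.0863, 0.0954]
orientation: [-0.704, -0.07, 0.07, 0.704]
force: [0.2, 0.6, 1.4]
grip_width: 0.004
```

```bash
python3 st.py
```

```text
reader pos mm [ -19.3 -118.8   95.4] F reader [0.3 0.5 1.4] t 2.58 g 0.004
```

Emit:
{"op": "jog_arm", "data": {
  "steps": [
    [[-1,0,0.003,0,0],[-1,0,0.006,0,0],[-1,0,0.008,0,0],[-1,0,0.009,0,0],[-1,0,0.009,0,0]]
  ]
}}

```text
time_s: 3.2
position: [0.5937, -0.0863, 0.0887]
orientation: [0.704, 0.07, -0.07, -0.704]
force: [-8.9, 0.8, 19.7]
grip_width: 0.007
```

```bash
python3 st.py
```

```text
reader pos mm [ -18.6 -119.    88.7] F reader [-8.6  2.5 19.7] t 3.2 g 0.007
```

Emit:
{"op": "jog_arm", "data": {
  "steps": [
    [[-1,0,-0.04,0,0],[-1,0,-0.09,0.05,0],[-1,0,-0.117,0.11,0],[-1,-0.01,-0.117,0.16,0],[-1,-0.01,-0.117,0.179,0],[-1,-0.01,-0.117,0.179,0],[-1,-0.01,-0.117,0.179,0]]
  ]
}}

```text
time_s: 4.08
position: [0.5489, 0.0856, 0.2041]
orientation: [0.704, 0.069, -0.069, -0.703]
force: [0.9, -0.5, -0.3]
grip_width: 0.005
```

```bash
python3 st.py; python3 - <<'E'
from h import *
import pickle
d=cam("wrist"); pickle.dump({k:np.array(v) for k,v in d.items()},open("d2.pkl","wb")); cv2.imwrite("pics/w2.png",d["img"])
E
```

```text
reader pos mm [-28.7  58.4 204.1] F reader [ 0.8 -0.7 -0.3] t 4.08 g 0.005
```

View pics/w2.png

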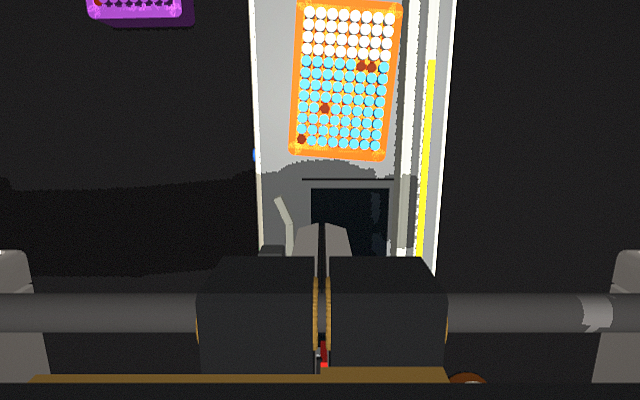

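The wrist view shows the rack at about (345,80), its near edge (290,153) to (383,160), slightly askew, with a gap to the fence bar at (402,100).

```bash
python3 - <<'E'
from h import *
import pickle
d=pickle.load(open("d2.pkl","rb")); h=cv2.cvtColor(d["img"],cv2.COLOR_BGR2HSV)
m=cv2.inRange(h,(3,150,120),(20,255,255)); m=cv2.morphologyEx(m,cv2.MORPH_CLOSE,np.ones((9,9)))
c=max(cv2.findContours(m,cv2.RETR_EXTERNAL,cv2.CHAIN_APPROX_NONE)[0],key=cv2.contourArea)[:,0]
for z in(.074,.082):
  P=np.array([inreader(onz(d,u,v,z))[:2]*1000 for u,v in c],np.float32); print(z,cv2.minAreaRect(P), cv2.boxPoints(cv2.minAreaRect(P)).round(1).tolist())
g=cv2.cvtColor(d["img"],cv2.COLOR_BGR2GRAY)
for v in(30,90,130,170,220): print(v,g[v,392:440:2].tolist())
for u in (398,404,410): print(u,[ (1000*inreader(onz(d,u,v,.068))).round(1)[:2].tolist() for v in (30,130,220)])
E
```

```text
0.074 ((-10.922256469726562, 149.9964599609375), (128.90335083007812, 85.23026275634766), 85.33830261230469) [[-58.599998474121094, 89.19999694824219], [26.299999237060547, 82.30000305175781], [36.79999923706055, 210.8000030517578], [-48.20000076293945, 217.6999969482422]]
0.082 ((-11.386219024658203, 149.3000030517578), (125.56279754638672, 83.02149963378906), 85.33828735351562) [[-57.900001525878906, 90.0999984741211], [24.899999618530273, 83.4000015258789], [35.099998474121094, 208.5], [-47.70000076293945, 215.1999969482422]]
30 [255, 160, 169, 171, 172, 84, 87, 77, 254, 251, 252, 251, 252, 247, 135, 139, 138, 137, 254, 252, 251, 249, 254, 167]
90 [171, 191, 186, 89, 86, 90, 131, 255, 251, 252, 254, 138, 134, 140, 136, 129, 255, 189, 233, 232, 233, 173, 178, 178]
130 [185, 191, 77, 90, 87, 128, 255, 249, 251, 252, 255, 133, 141, 134, 158, 207, 231, 232, 232, 235, 176, 175, 178, 174]
170 [187, 111, 88, 91, 128, 255, 250, 252, 254, 224, 134, 138, 132, 185, 253, 232, 231, 232, 201, 174, 174, 176, 176, 166]
220 [94, 90, 88, 155, 169, 171, 172, 175, 62, 73, 77, 72, 255, 228, 230, 231, 234, 167, 168, 170, 168, 164, 255, 255]
398 [[34.2, 190.4], [38.2, 109.3], [42.2, 27.1]]
404 [[39.2, 190.4], [43.5, 109.3], [47.8, 27.1]]
410 [[44.1, 190.4], [48.7, 109.3], [53.4, 27.1]]
```

Emit:
{"op": "jog_arm", "data": {
  "steps": [
    [[-1,-0.056,0,0.05,0],[-1,-0.056,0.05,0.087,0],[-1,-0.056,0.1,0.087,0],[-1,-0.056,0.14,0.087,0],[-1,-0.056,0.153,0.087,0],[-1,-0.056,0.153,0.087,0],[-1,-0.056,0.153,0.087,0]]
  ]
}}

```text
time_s: 5.0
position: [0.4775, 0.1614, 0.0528]
orientation: [-0.704, -0.07, 0.069, 0.704]
force: [-0.3, 0.5, -0.3]
grip_width: 0.005
```

```bash
python3 st.py
```

```text
reader pos mm [-83.8 146.8  52.8] F reader [-0.2  0.6 -0.3] t 5.0 g 0.005
```

Emit:
{"op": "jog_arm", "data": {
  "steps": [
    [[-1,0.008,0,0,0],[-1,0.014,0,0,0],[-1,0.018,0,0,0],[-1,0.022,0,0,0],[-1,0.025,0,0,0],[-1,0.027,0,0,0],[-1,0.028,0,0,0],[-1,0.028,0,0,0]]
  ]
}}

```text
time_s: 6.0
position: [0.5019, 0.1665, 0.0511]
orientation: [0.704, 0.068, -0.072, -0.703]
force: [-14.6, -4.1, 11.8]
grip_width: 0.007
```

```bash
python3 st.py
```

```text
reader pos mm [-58.9 146.9  51.1] F reader [-15.1  -1.2  11.8] t 6.0 g 0.007
```

Emit:
{"op": "jog_arm", "data": {
  "steps": [
    [[-1,-0.02,0,0,0],[-1,-0.02,-0.06,0,0],[-1,-0.0,-0.11,-0.03,0],[-1,0.03,-0.153,-0.07,0],[-1,0.03,-0.153,-0.087,0],[-1,0.03,-0.153,-0.087,0],[-1,0.03,-0.153,-0.087,0]]
  ]
}}

```text
time_s: 6.88
position: [0.5492, 0.0887, 0.2032]
orientation: [-0.704, -0.07, 0.071, 0.704]
force: [0.0, 1.0, 0.3]
grip_width: 0.006
```

```bash
python3 st.py; cat > rk.py <<'E'
from h import *
import pickle
d=cam("wrist"); pickle.dump({k:np.array(v) for k,v in d.items()},open("d3.pkl","wb")); cv2.imwrite("pics/w3.png",d["img"])
h=cv2.cvtColor(d["img"],cv2.COLOR_BGR2HSV)
m=cv2.inRange(h,(3,150,120),(20,255,255)); m=cv2.morphologyEx(m,cv2.MORPH_CLOSE,np.ones((9,9)))
c=max(cv2.findContours(m,cv2.RETR_EXTERNAL,cv2.CHAIN_APPROX_NONE)[0],key=cv2.contourArea)[:,0]
P=np.array([inreader(onz(d,u,v,.074))[:2]*1000 for u,v in c],np.float32); print(cv2.minAreaRect(P), cv2.boxPoints(cv2.minAreaRect(P)).round(1).tolist(), c.min(0),c.max(0))
E
python3 rk.py
```

```text
reader pos mm [-27.8  61.4 203.2] F reader [0.3 1.  0.3] t 6.88 g 0.006
((-3.5094375610351562, 151.00733947753906), (130.54278564453125, 85.26641082763672), 86.94843292236328) [[-49.599998474121094, 88.0999984741211], [35.599998474121094, 83.5999984741211], [42.5, 213.89999389648438], [-42.599998474121094, 218.5]] [298   0] [409 163]
```

Emit:
{"op": "jog_arm", "data": {
  "steps": [
    [[-1,-0.058,0,0.03,0],[-1,-0.058,0.05,0.045,0],[-1,-0.058,0.1,0.045,0],[-1,-0.058,0.14,0.045,0],[-1,-0.058,0.149,0.045,0],[-1,-0.05,0.149,0.045,0],[-1,-0.042,0.149,0.045,0],[-1,-0.038,0.149,0.045,0],[-1,-0.036,0.148,0.045,0],[-1,-0.034,0.148,0.045,0]]
  ]
}}

```text
time_s: 8.18
position: [0.5082, 0.125, 0.0567]
orientation: [0.704, 0.07, -0.07, -0.704]
force: [-4.1, -1.2, 3.9]
grip_width: 0.002
```

```bash
python3 st.py
```

```text
reader pos mm [-60.9 105.   56.7] F reader [-4.2 -0.4  3.9] t 8.18 g 0.002
```

Emit:
{"op": "jog_arm", "data": {
  "steps": [
    [[-1,0.001,-0.001,0,0],[-1,0.002,-0.001,0,0],[-1,0.003,-0.001,0,0],[-1,0.004,-0.001,0,0],[-1,0.004,-0.001,0,0]]
  ]
}}

```text
time_s: 8.8
position: [0.5122, 0.1258, 0.0574]
orientation: [0.704, 0.07, -0.07, -0.704]
force: [-2.1, -2.4, 0.5]
grip_width: 0.004
```

```bash
python3 st.py
```

```text
reader pos mm [-56.8 105.   57.4] F reader [-2.5 -1.9  0.5] t 8.8 g 0.004
```

Emit:
{"op": "jog_arm", "data": {
  "steps": [
    [[-1,0.001,0,0,0],[-1,0.0015,0,0,0],[-1,0.002,-0.0005,0,0],[-1,0.0025,-0.0005,0,0],[-1,0.0025,-0.0005,0,0]]
  ]
}}

```text
time_s: 9.43
position: [0.5135, 0.1261, 0.0575]
orientation: [0.704, 0.069, -0.071, -0.704]
force: [-7.3, -3.6, 0.7]
grip_width: 0.007
```

```bash
python3 st.py
```

```text
reader pos mm [-55.4 105.1  57.5] F reader [-7.9 -2.1  0.7] t 9.43 g 0.007
```

Emit:
{"op": "jog_arm", "data": {
  "steps": [
    [[-1,-0.02,0,0,0],[-1,-0.02,-0.06,0,0],[-1,-0.02,-0.08,0.05,0],[-1,0.02,-0.08,0.1,0],[-1,0.0565,-0.08,0.14,0],[-1,0.0565,-0.06,0.14,0],[-1,0.0565,-0.02,0.14,0],[-1,0.0565,0,0.14,0],[-1,0.0565,0,0.14,0],[-1,0.0565,0,0.14,0]]
  ]
}}

```text
time_s: 10.68
position: [0.5432, 0.2751, 0.0593]
orientation: [-0.703, -0.07, 0.069, 0.704]
force: [-0.3, 0.5, 1.1]
grip_width: 0.004
```

```bash
python3 st.py
```

```text
reader pos mm [  3.  245.4  59.3] F reader [-0.2  0.5  1.1] t 10.68 g 0.004
```

Emit:
{"op": "jog_arm", "data": {
  "steps": [
    [[-1,0,0,-0.01,0],[-1,0,0,-0.018,0],[-1,0,0,-0.026,0],[-1,0,0,-0.036,0],[-1,0,0,-0.046,0],[-1,0,0,-0.056,0],[-1,0,0,-0.066,0],[-1,0,0,-0.076,0],[-1,0,0,-0.085,0],[-1,0,0,-0.09,0]]
  ]
}}

```text
time_s: 11.92
position: [0.5604, 0.1871, 0.0587]
orientation: [-0.703, -0.07, 0.07, 0.704]
force: [-2.9, 6.9, 5.8]
grip_width: 0.007
```

```bash
python3 st.py; python3 rk.py
```

```text
reader pos mm [  2.5 155.7  58.7] F reader [-1.5  7.3  5.8] t 11.93 g 0.007
((-42.349205017089844, 112.7188949584961), (226.3019561767578, 65.78077697753906), 0.03743583336472511) [[-155.5, 145.5], [-155.5, 79.80000305175781], [70.80000305175781, 79.9000015258789], [70.80000305175781, 145.6999969482422]] [ 29 268] [448 381]
```

View pics/w3.png

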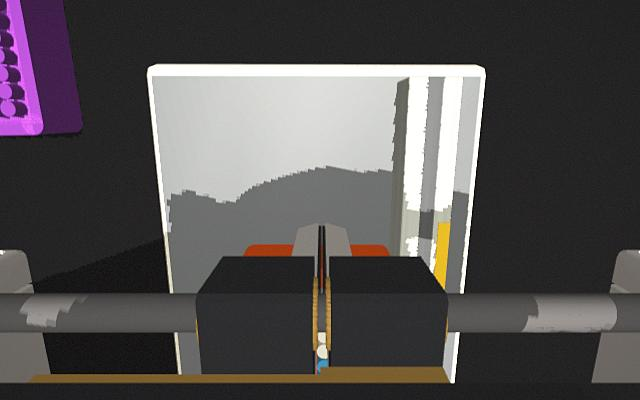

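The wrist view, with 7 views used so far, shows the rack's rear edge level at row 246, from (245,246) to (390,246), with the fingers centred on it and its right end close to the fence. I'll keep pushing.

Emit:
{"op": "jog_arm", "data": {
  "steps": [
    [[-1,0,-0.001,-0.008,0],[-1,0,-0.001,-0.016,0],[-1,0,-0.001,-0.024,0],[-1,0,-0.001,-0.032,0],[-1,0,-0.001,-0.04,0],[-1,0,-0.001,-0.048,0],[-1,0,-0.001,-0.056,0],[-1,0,-0.001,-0.064,0],[-1,0,-0.001,-0.072,0],[-1,0,-0.001,-0.078,0]]
  ]
}}

```text
time_s: 13.22
position: [0.5756, 0.1105, 0.0592]
orientation: [-0.703, -0.07, 0.07, 0.704]
force: [-2.1, 9.2, 5.0]
grip_width: 0.006
```

```bash
python3 st.py; python3 - <<'E'
from h import *
d=cam("wrist"); cv2.imwrite("pics/w4.png",d["img"])
s=cam("scene"); cv2.imwrite("pics/s4.png",s["img"])
h=cv2.cvtColor(d["img"],cv2.COLOR_BGR2HSV); m=cv2.inRange(h,(3,150,90),(20,255,255))[:, :]
for u in(250,265,280,360,375,385,395): 
    v=np.nonzero(m[200:290,u])[0]
    if len(v): print(u,v.min()+200,(1000*inreader(onz(d,u,v.min()+200,.074))).round(1))
E
```

```text
reader pos mm [ 2.3 77.6 59.2] F reader [-0.2  9.5  5. ] t 13.22 g 0.006
250 246 [-33.   78.9  74. ]
265 244 [-25.6  80.   74. ]
280 244 [-18.3  80.   74. ]
360 244 [21.1 80.1 74. ]
375 245 [28.5 79.5 74. ]
385 247 [33.4 78.5 74. ]
```

Emit:
{"op": "jog_arm", "data": {
  "steps": [
    [[-1,0,0,-0.003,0],[-1,0,0,-0.006,0],[-1,0,0,-0.009,0],[-1,0,0,-0.012,0],[-1,0,0,-0.015,0],[-1,0,0,-0.018,0]]
  ]
}}

```text
time_s: 14.08
position: [0.579, 0.0931, 0.0592]
orientation: [-0.703, -0.07, 0.07, 0.704]
force: [-2.7, 8.6, 4.9]
grip_width: 0.001
```

```bash
cat > av.py <<'E'
from h import *
F=[];Y=[]
for i in range(4):
    s=sensors.get_state(); F.append(inreader(s["force"]+np.r_[np.load("pose.npy")[:2],0])); Y.append(1000*inreader(s["position"])); get_image("side")
print("pos",np.mean(Y,0).round(2),"F",np.mean(F,0).round(2),"Fy",np.array(F)[:,1].round(1),"t",round(s["time_s"],2))
E
python3 av.py
```

```text
pos [ 2.29 59.42 59.13] F [-0.29  7.77  4.61] Fy [9.  9.4 5.9 6.7] t 14.22
```

Emit:
{"op": "jog_arm", "data": {
  "steps": [
    [[-1,0,0,-0.0015,0],[-1,0,0,-0.003,0],[-1,0,0,-0.0045,0],[-1,0,0,-0.006,0]]
  ]
}}

```text
time_s: 14.78
position: [0.5802, 0.0872, 0.0591]
orientation: [-0.703, -0.07, 0.07, 0.704]
force: [-2.6, 8.8, 4.4]
grip_width: 0.003
```

```bash
python3 av.py
```

```text
pos [ 2.29 53.65 59.14] F [-0.41  7.96  4.3 ] Fy [9.1 8.  6.8 7.9] t 14.93
```

Emit:
{"op": "jog_arm", "data": {
  "steps": [
    [[-1,0,-0.0002,-0.0005,0],[-1,0,-0.0004,-0.001,0],[-1,0,-0.0006,-0.0015,0],[-1,0,-0.0006,-0.002,0]]
  ]
}}

```text
time_s: 15.48
position: [0.5806, 0.0845, 0.0594]
orientation: [-0.704, -0.07, 0.07, 0.704]
force: [1.2, 4.6, -1.7]
grip_width: 0.005
```

```bash
python3 st.py
```

```text
reader pos mm [ 2.2 51.  59.4] F reader [ 2.   4.3 -1.7] t 15.47 g 0.005
```

Emit:
{"op": "jog_arm", "data": {
  "steps": [
    [[-1,0,0,-0.0007,0],[-1,0,0,-0.0014,0],[-1,0,0,-0.002,0]]
  ]
}}

```text
time_s: 15.85
position: [0.581, 0.0825, 0.0594]
orientation: [-0.704, -0.07, 0.07, 0.704]
force: [1.4, 5.5, -1.6]
grip_width: 0.006
```

```bash
python3 st.py
```

```text
reader pos mm [ 2.2 49.  59.4] F reader [ 2.5  5.1 -1.6] t 15.85 g 0.006
```

Emit:
{"op": "jog_arm", "data": {
  "steps": [
    [[-1,0,0,-0.0007,0],[-1,0,0,-0.0014,0],[-1,0,0,-0.002,0]]
  ]
}}

```text
time_s: 16.23
position: [0.5814, 0.0805, 0.0594]
orientation: [-0.704, -0.07, 0.07, 0.704]
force: [0.7, 4.0, -1.8]
grip_width: 0.003
```

```bash
python3 st.py; python3 -c "
import cv2;a=cv2.imread('pics/s4.png')[170:250,250:420];cv2.imwrite('pics/s4c.png',cv2.resize(a,(765,360),interpolation=cv2.INTER_CUBIC))"
```

```text
reader pos mm [ 2.2 47.  59.4] F reader [ 1.5  3.8 -1.8] t 16.23 g 0.003
```

View pics/s4c.png

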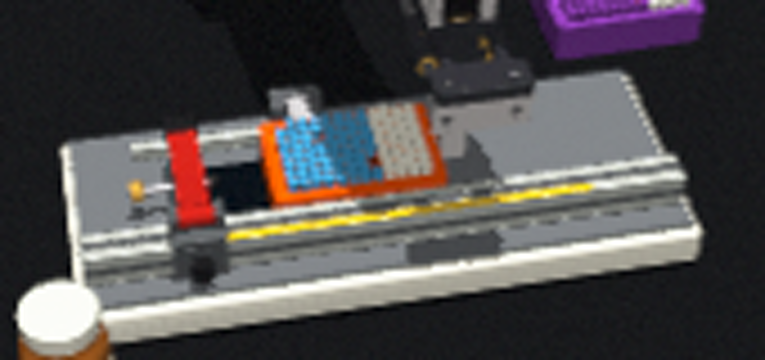

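This earlier scene crop shows the flag level across the lane at about (190,180) and the rack flush along the fence at (350,150). Sliding takes about 4.5 N, so I'll creep on from here.

Emit:
{"op": "jog_arm", "data": {
  "steps": [
    [[-1,0,0,-0.0007,0],[-1,0,0,-0.0014,0],[-1,0,0,-0.002,0]]
  ]
}}

```text
time_s: 16.6
position: [0.5819, 0.0785, 0.0594]
orientation: [-0.704, -0.07, 0.07, 0.704]
force: [0.6, 4.5, -3.2]
grip_width: 0.005
```

Emit:
{"op": "jog_arm", "data": {
  "steps": [
    [[-1,0,0,-0.0007,0],[-1,0,0,-0.0014,0],[-1,0,0,-0.002,0]]
  ]
}}

```text
time_s: 16.98
position: [0.5822, 0.0766, 0.0594]
orientation: [-0.704, -0.07, 0.07, 0.704]
force: [1.4, 3.8, -1.8]
grip_width: 0.005
```

Emit:
{"op": "jog_arm", "data": {
  "steps": [
    [[-1,0,0,-0.0007,0],[-1,0,0,-0.0014,0],[-1,0,0,-0.002,0]]
  ]
}}

```text
time_s: 17.35
position: [0.5826, 0.0746, 0.0594]
orientation: [-0.704, -0.07, 0.07, 0.704]
force: [2.2, 5.5, -2.3]
grip_width: 0.004
```

Emit:
{"op": "jog_arm", "data": {
  "steps": [
    [[-1,0,0,-0.0007,0],[-1,0,0,-0.0014,0],[-1,0,0,-0.002,0]]
  ]
}}

```text
time_s: 17.73
position: [0.583, 0.0727, 0.0594]
orientation: [-0.704, -0.07, 0.07, 0.704]
force: [0.7, 5.0, -2.6]
grip_width: 0.008
```

Emit:
{"op": "jog_arm", "data": {
  "steps": [
    [[-1,0,0,-0.0007,0],[-1,0,0,-0.0014,0],[-1,0,0,-0.002,0]]
  ]
}}

```text
time_s: 18.1
position: [0.5833, 0.0717, 0.0594]
orientation: [-0.703, -0.07, 0.07, 0.704]
force: [0.3, 11.2, -2.1]
grip_width: 0.003
```

```bash
python3 av.py
```

```text
pos [ 2.23 38.05 59.44] F [ 2.8   9.62 -2.26] Fy [11.   9.1  9.9  8.6] t 18.25
```

Emit:
{"op": "jog_arm", "data": {
  "steps": [
    [[-1,0,0,-0.0002,0],[-1,0,0,-0.0004,0],[-1,0,0,-0.0004,0]]
  ]
}}

```text
time_s: 18.68
position: [0.5832, 0.0717, 0.0594]
orientation: [-0.703, -0.07, 0.07, 0.704]
force: [1.6, 10.7, -2.2]
grip_width: 0.004
```

```bash
python3 av.py
```

```text
pos [ 2.22 37.97 59.43] F [ 2.5  10.57 -2.17] Fy [10.1 10.2 11.2 10.8] t 18.82
```

Emit:
{"op": "jog_arm", "data": {
  "steps": [
    [[-1,0,0,-0.0002,0],[-1,0,0,-0.0004,0],[-1,0,0,-0.0004,0]]
  ]
}}

```text
time_s: 19.25
position: [0.5833, 0.0715, 0.0594]
orientation: [-0.703, -0.07, 0.07, 0.704]
force: [-0.1, 12.5, -2.4]
grip_width: 0.007
```

```bash
python3 av.py
```

```text
pos [ 2.22 37.79 59.44] F [ 2.39 11.68 -2.14] Fy [12.3 11.6 11.3 11.5] t 19.4
```

Emit:
{"op": "jog_arm", "data": {
  "steps": [
    [[-1,0,0,0.002,0],[-1,0,0,0.008,0],[-1,0,0,0.03,0],[-1,0,-0.06,0.03,0],[-1,0,-0.12,0.01,0],[-1,0,-0.16,-0.04,0],[-1,0,-0.17,-0.09,0],[-1,0,-0.17,-0.13,0],[-1,0,-0.17,-0.13,0],[-1,0,-0.17,-0.13,0]]
  ]
}}

```text
time_s: 20.7
position: [0.6089, -0.057, 0.2294]
orientation: [-0.704, -0.07, 0.07, 0.704]
force: [0.5, 0.0, 0.3]
grip_width: 0.006
```

```bash
python3 st.py; python3 rk.py; python3 - <<'E'
from h import *
s=cam("scene"); a=cv2.resize(s["img"][170:250,250:420],(765,360),interpolation=cv2.INTER_CUBIC)
w=cv2.resize(cv2.imread("pics/w3.png"),(384,240)); o=np.zeros((600,765,3),np.uint8); o[:360]=a; o[360:,:384]=w; cv2.imwrite("pics/fin.png",o)
E
```

```text
reader pos mm [  2.  -93.2 229.4] F reader [ 0.5 -0.1  0.3] t 20.7 g 0.006
((-1.0498390197753906, -41.6798095703125), (85.32975006103516, 138.4502410888672), 0.06856902688741684) [[-43.79999923706055, 27.5], [-43.599998474121094, -111.0], [41.70000076293945, -110.9000015258789], [41.5, 27.600000381469727]] [271  49] [366 201]
```

View pics/fin.png

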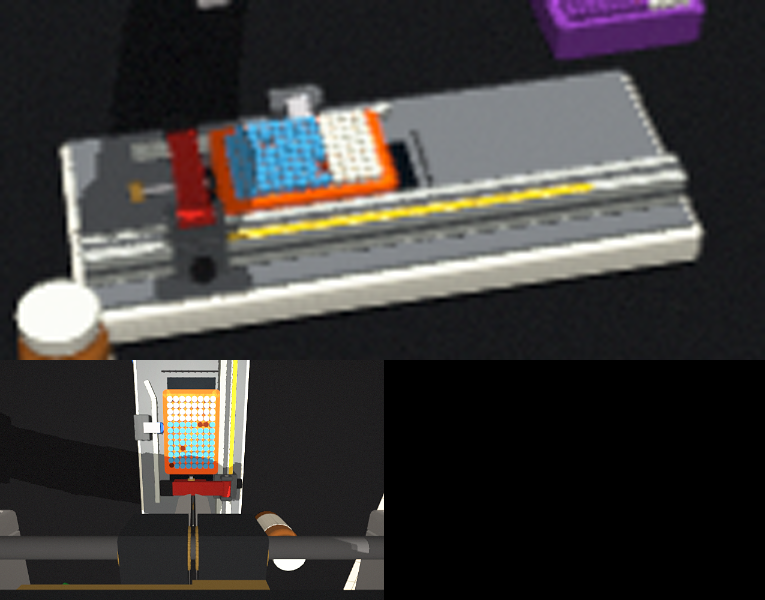

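The final view shows the flag level across the lane at (190,180) and the rack against its tip and flat to the fence (0.07° off). The stop block is at the same pixels as before, about (200,255), and the arm is clear.

```bash
python3 -c "
from plant import sign_off; print(sign_off())"
```

```text
the job is handed in; nothing more can be done
None
```

I handed the job in at about 20.8 s of the 70 s allowed: the flag is down, and the rack is flat on the fence and seated against the stop tip.

- **Flag:** I swung it down with the shut fingers until it met its solid rest at z = 88.7 mm, pressing with about 20 N. The last picture shows it level across the lane.
- **Squaring the rack:** My first push towards the fence reached 15 N and left the rack about 3° askew. A second push nearer its front end laid it flat with about 8 N.
- **Seating the rack:** I slid it in from behind, where sliding took about 4.5 N. The stop was felt with the fingers at about reader y = +38 mm. I settled on a total push of about 11.7 N, roughly 7 N above sliding; readings vary by about 1 N.
- **Last checks:** The rack is within 0.07° of the fence direction and about 1 mm of its flush position, which is within the camera calibration error. The stop block shows no visible movement, and I touched no other objects. The tool is clear, above z = 0.22 m, with no force on it.

I saw no failed checks at the end. One figure is off: the last wrist picture gave the rack's length as 138 mm rather than 128 mm. The colour mask probably took in some of the front wall below the rim.

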